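Feed a crayon case into the bench clamp and hold it clamped

TASK

Swing the feed lever with the black knob fully to its stop so that the white crayon case slides into the clamp, and let the lever spring back. Then pump the red trigger until the blue jaw grips the case against the orange sprung pad and the pad is pressed about half way in, never so far that it bottoms and crushes the case, and finish still holding the trigger squeezed like that: do not let go. Touch only the lever and the trigger, not the case, the jaw or the pad, and leave the other things on the table where they are.

Things in the scene. Friction and masses are not known exactly. Their poses are not given: they have to be found in the camera images.
- clamp: bench clamp: grey plate 260 x 440 x 20 mm fixed to the table, carrying the mechanism. Origin at table height; x runs away from the robot along the loading lane, y along the toothed bar to the fence, z up. Aluminium fence (at y = 148 to 160 mm, 70 mm high), end stop (face at x = 42 mm), blue head with an upright black fixed grip (centre x 0, y -78 mm, 24 x 16 mm, top 173 mm over the table)
- case: white crayon case with five coloured stripes, 80 (x) x 55 (y) x 40 (z) mm, 0.25 kg, loose; origin at the centre of its underside. It starts in the loading lane on the plate, at x = -110 to -80, y = 86 mm of the clamp; fed in, it is at x = -2 mm; touching the free pad, at y = 92 mm
- feed_lever (a joint): angle of the sprung feed lever: 0 = at rest, leaning to the robot; 1.1 rad = at its stop, leaning away. It turns about the clamp's y axis; push the knob along the clamp's +x. 1.5 N at the knob to start, 5 N at the stop; its spring takes it back to 0. It drives the yellow pusher 103 mm per rad along +x, which slides the case from the lane to 2 mm short of the end stop
- feed_knob (a point): centre of the black ball knob (32 mm diameter) on top of the feed lever, a 12 mm steel rod, 120 mm from the pivot; about 152 mm above the table at both ends of the swing, 170 mm in the middle
- feed_pivot (a point): pivot of the feed lever, 50 mm above the table, at x = -10, y = 190 mm of the clamp
- trigger (a joint): angle of the red trigger, 0 = at rest, 0.46 rad = squeezed to its stop. It turns about the clamp's x axis; pushing it from its outer side along the clamp's +y (towards the black fixed grip) squeezes it, a spring returns it. 2 to 16 N at the tip. A squeeze drives the jaw 45 mm per rad once the pawl catches a tooth (teeth 6 mm apart: 0 to 6 mm of a stroke is lost); a full pump gives about 18 mm
- trigger_tip (a point): near the top of the red trigger, on its centre line, 135 mm from its pivot; the lever's top is 9 mm higher. At rest it leans 0.25 rad to the clamp's -y side, squeezed 0.21 rad to the +y side. The red part is 28 mm wide (x), 12 mm thick (y), 60 mm long
- trigger_pivot (a point): pivot of the trigger, 30 mm above the table, at x = 0, y = -135 mm of the clamp
- trigger_lever: the red trigger with its steel fork, moving part; origin at its pivot, z along the lever
- jaw: the blue jaw, 60 x 12 x 50 mm, with its toothed bar, sliding along the clamp's +y in the head, moved by the trigger only. Origin at the foot of the middle of its face that meets the case; it starts at y = -10 to 25 mm of the clamp and meets a case touching the free pad at y = 65 mm. About 3 N of drag holds it when the trigger is let back; a well pressed-in pad drives it back
- pad_press (a joint): how far the orange sprung pad in front of the fence is pressed in, along the clamp's +y: 0 (free) to 16 mm (bottomed, case crushed); its spring gives 1 N per mm. 8 mm is half way
- pad: the orange pad, 70 x 8 x 40 mm, on two orange rods in front of the fence, facing the jaw; its origin is the clamp's origin shifted along y by pad_press
- pad_face (a point): centre of the pad's face that meets the case, 43 mm above the table, at x = 0, y = 120 mm of the clamp when free
- spare_case: blue spare crayon case, 80 x 55 x 40 mm, on the clamp's plate; loose bystander, to be left where it is; origin at the centre of its underside
- tape_roll: amber tape roll, 56 mm across, 19 mm high, on the clamp's plate; loose bystander, to be left where it is; origin at the centre of its underside
- pencil_cup: green pencil cup, 76 mm across, 156 mm high with pencils; loose bystander, to be left where it is; origin at the centre of its underside
- notebooks: stack of notebooks 200 x 150 x 36 mm; loose bystander, to be left where it is; origin at the centre of its underside
- glue: white glue bottle, 44 mm across, 110 mm high; loose bystander, to be left where it is; origin at the centre of its underside
- ruler_pack: yellow pack of rulers 200 x 50 x 20 mm; loose bystander, to be left where it is; origin at the centre of its underside

How it is judged:
By the outcome, as a careful person would: the job done as asked, in the order asked, and still so for the second after the job is handed in, while the arm keeps its last pose, push and grip.
It also fails if it takes over 64 s, if anything falls off the work surface, if the arm or the gripper's body presses on something with over 40 N, if the wrist force passes 120 N, or if a joint passes its speed limit or range.

ROBOT

A 6-joint arm with a two-finger parallel gripper is mounted at the origin on the work surface. World frame = base frame: x ahead of the robot, y to its left, z up, the work surface at z = 0. Lengths are in m, angles in rad, forces in N, time in s.
With the tool pointing down it reaches from about 0.35 to 0.975 m from the base axis. Payload 4.9 kg.
Tool frame: the origin (TCP) lies at the very end of the fingers, on their centre line; the grasp point (between the pads) lies 19 mm behind it; z points along the fingers, y is the line along which they close (so a half turn about z gives the same grasp; the last joint's range is limited). The gripper opens to 85 mm and grips with 20 to 120 N. Pads are 22 mm wide; open, the fingers measure 114 mm over their backs; the gripper's body (76 mm by 85 mm) begins 54 mm behind the grasp point. The pads swing forward as they close: fully open they stand 13 mm farther back than shut.
Start: joints at [1.077, 0.053, 1.613, -0, 1.476, -0.119], TCP at [0.229, 0.582, 0.231] pointing down, gripper open.
Joint ranges: [-3.01, 3.01], [-1.01, 2.22], [0.06, 2.58], [-1.02, 4.17], [0.09, 2.62], [-3.14, 3.14]. Speed limits (rad/s): [2.57, 2.57, 3.14, 3.14, 3.14, 3.14].

INTERFACE

Orientations are given as a rotation vector (axis times angle).
In Python, from station import ctrl gives the robot as it stands.
- The arm moves only by the tool jog_arm, never from a script. Its argument "plan" is a list of rows, each a list of 7 numbers: the shift along the tool's x, y, z in units of 0.02 m (1.0 is 0.02 m), then the turn, a rotation vector about the tool's x, y, z in units of 45 degrees (1.0 is 45 degrees), then the opening, from -1 (shut) to 1 (fully open). A call has 1 to 8 rows; each row shifts and turns the commanded pose from where the row before left it, along the tool's axes as they then stand; what a row does not reach is not made up. A row lasts 1/10 s, in which the tool goes at most 50 mm and 8.59 degrees, less where a joint would pass 70% of its speed; a pose out of reach is approached as far as the arm can. A call with a number of a shift or a turn outside -1 to 1 is refused whole. A call with a gripper value outside its range is refused whole. The fingers move at their own pace and stop on an object; "grip_force" is the grip in N (left out, the last holds). Time passes only in rows, so rows that do not move let the fingers close. It gives the time, the measured TCP pose, the force, the opening and the grip force at its end, in the units of the state.
- ctrl.get_obs(): the state, without advancing time (a new reading comes with each control period).
- ctrl.get_image(name): name is "side" or "top" or "wrist"; returns (picture, depth): 384x512x3 uint8, red, green, blue; 384x512 float32, m along the optical axis (not along the pixel's ray), 0 where there is no reading.
- ctrl.camera_info(name): a dict with "camera_matrix" (3x3 intrinsics, pixels), "k1" (the pictures are not rectified: a ray, as slopes to the right and down, at radius r is drawn at 1 + k1 r^2 times it, then the intrinsics apply), "rvec" (rotation vector, rad) and "tvec" (3), from world to camera coordinates, as OpenCV has them; the wrist camera has in their place "T_tool_cam" (4x4, takes a point from camera to tool coordinates, whose origin is the TCP and whose axes are the flange's). Camera axes: x right, y down, z forward; pixel columns grow to the right and rows downward; lengths in m; the calibration is good to about 2 mm. A picture is of the moment at which its call begins: read the wrist's pose just before it. camera_info takes no time and is no camera call.
- ctrl.finish_job(): hands the job in; it is judged then, once.
The state is a dict: "t": time; "q": joint angles; "dq": joint speeds; "effort": joint torques, N m; "tool_pos": TCP position; "tool_rot": TCP orientation; "contact_force": force on the tool from outside, world axes, zero at the start; "wrist_torque": the same for the moment, N m; "opening": finger opening in m; "grip_force": force on a finger pad.
Only numpy, scipy, OpenCV 4.12 (cv2) and the standard library are available. Lean on these libraries where they do the work, as an engineer would, in place of code of your own. Each camera call takes 0.05 s, during which the arm holds its last target. There are 200 camera calls.

## Working session

There is one attempt and no reset: what is moved stays moved. The work goes in short steps, Python scripts to look and compute and a tool call to move; the robot and the scene stay as the last step left them, time stands still between calls to the robot, and variables do not carry over. Pictures are saved under pics/ and viewed, at most 10 in all, crops included, and the job is handed in when it is done.

Besides the shell and the picture viewer there is one more tool, called as name(argument=value, ...), one argument or row to a line, values as JSON. jog_arm: Moves the arm, as the interface text tells. Shifts and turns lie within -1 to 1; 1 stands for 0.02 m of shift or 45 degrees of turn. Its arguments: {"type":"object","properties":{"plan":{"type":"array"},"grip_force":{"type":"number"}},"required":["plan"]}

```bash
mkdir -p pics; ls; cat > h.py <<'E'
import numpy as np, cv2
from scipy.spatial.transform import Rotation as R
from station import ctrl
def cam(name):
    i=ctrl.camera_info(name); K=np.array(i["camera_matrix"]); k1=i["k1"]
    if "rvec" in i:
        Rc=R.from_rotvec(np.ravel(i["rvec"])).as_matrix(); t=np.ravel(i["tvec"])
        return K,k1,Rc.T,-Rc.T@t
    o=ctrl.get_obs(); T=np.array(i["T_tool_cam"]); Rt=R.from_rotvec(o["tool_rot"]).as_matrix()
    return K,k1,Rt@T[:3,:3],Rt@T[:3,3]+np.array(o["tool_pos"])
def cloud(name):
    K,k1,Rw,c=cam(name); im,d=ctrl.get_image(name)
    v,u=np.mgrid[:d.shape[0],:d.shape[1]]
    p=cv2.undistortPoints(np.stack([u.ravel(),v.ravel()],1).astype(float)[:,None],K,np.array([k1,0,0,0.]))[:,0]
    P=np.c_[p,np.ones(len(p))]*d.reshape(-1,1)
    W=(P@Rw.T+c).reshape(*d.shape,3); W[d==0]=np.nan
    return im,d,W
def proj(name,pts):
    K,k1,Rw,c=cam(name); P=(np.atleast_2d(pts)-c)@Rw
    return cv2.projectPoints(P,np.zeros(3),np.zeros(3),K,np.array([k1,0,0,0.]))[0][:,0]
E
python3 - <<'E'
from h import *
o=ctrl.get_obs();print({k:np.round(v,3) for k,v in o.items()})
for n in("top","side"):
    im,d,W=cloud(n); cv2.imwrite(f"pics/{n}0.png",im[:,:,::-1]); np.save(f"{n}W.npy",W); np.save(f"{n}I.npy",im); print(n,cam(n)[3])
E
```

```text
pics
{'t': np.float64(0.0), 'q': array([ 1.077,  0.053,  1.614,  0.   ,  1.476, -0.119]), 'dq': array([-0.001,  0.001, -0.001,  0.001, -0.   , -0.001]), 'effort': array([-1.0000e-03, -3.9368e+01, -3.7018e+01, -0.0000e+00,  7.0000e-03,
        0.0000e+00]), 'tool_pos': array([0.229, 0.581, 0.23 ]), 'tool_rot': array([-5.850e-01, -3.086e+00,  3.000e-03]), 'contact_force': array([ 0.725,  0.426, -0.532]), 'wrist_torque': array([ 0.011, -0.054, -0.008]), 'grip_force': np.float64(0.0), 'opening': np.float64(0.085)}
top [ 0.47769536 -0.01086831  1.32832013]
side [-0.02994403  0.62429089  1.08571692]
```

View pics/top0.png

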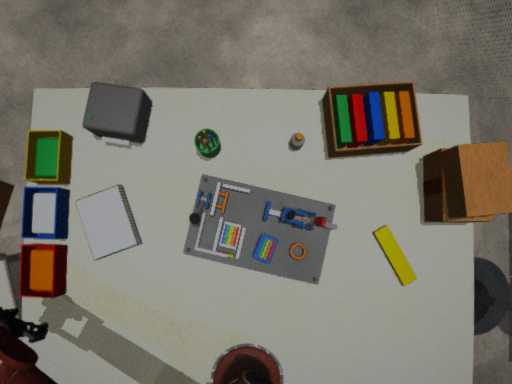

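View pics/side0.png

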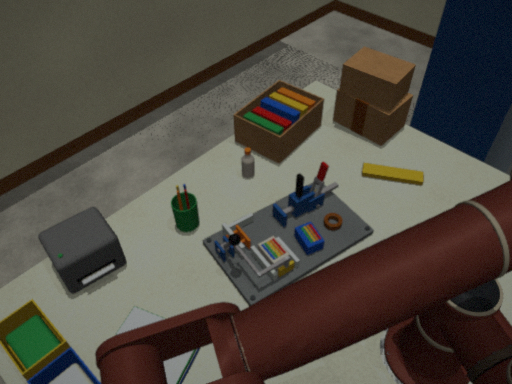

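The top view shows the clamp plate at about (262,228), with the feed lever and black knob at (195,218) and the red trigger at (322,222). The fence is on the left (+y world) and the spare case (265,247) and tape roll (298,251) are on the plate. The side view shows the black grip at (299,185) and the red trigger at (322,172).

```bash
cat > fit.py <<'E'
from h import *
W=np.load("topW.npy"); im=np.load("topI.npy").astype(int)
v,u=np.mgrid[:384,:512]
roi=(u>175)&(u<345)&(v>165)&(v<292)
sat=im.max(2)-im.min(2)
m=roi&(sat<25)&(im.max(2)<140)&(abs(W[...,2]-.02)<.012)
m=cv2.morphologyEx(m.astype(np.uint8),cv2.MORPH_OPEN,np.ones((3,3)))
n,l,s,_=cv2.connectedComponentsWithStats(m); k=1+np.argmax(s[1:,4]); m=l==k
P=W[m]; print("z",np.median(P[:,2]),len(P))
(cx,cy),(a,b),ang=cv2.minAreaRect((P[:,:2]*1000).astype(np.float32)); print(cx,cy,a,b,ang)
yaw=ang if a<b else ang-90
yaw=(yaw+90)%180-90
print("yaw",yaw); c=np.array([cx,cy])/1000; th=np.radians(yaw)
ex=np.array([np.cos(th),np.sin(th)]); ey=np.array([-np.sin(th),np.cos(th)])
np.save("pose.npy",[*c,th])
def loc(p): d=p[:2]-c; return np.round([d@ex*1000,d@ey*1000,p[2]*1000],1)
for nm,mm in dict(red=(im[...,0]>100)&(im[...,1]<70)&(im[...,2]<80)&(W[...,2]>.08),
  black=(im.max(2)<60)&(W[...,2]>.10)).items():
    n,l,s,ce=cv2.connectedComponentsWithStats((mm&roi).astype(np.uint8))
    for k in range(1,n):
        if s[k,4]>4: print(nm,ce[k],s[k,4],loc(np.nanmedian(W[l==k],0)))
def wp(x,y,z): return [*(c+ex*x/1000+ey*y/1000),z/1000]
pts=[wp(x,y,20) for x,y in((-130,-220),(130,-220),(130,220),(-130,220))]+[wp(0,-78,173),wp(-10-120*np.sin(.55),190,152),wp(0,-135-135*np.sin(.25),30+135*np.cos(.25)),wp(0,160,70),wp(42,86,20)]
out=[]
for n in("top","side"):
    I=np.load(n+"I.npy")[:,:,::-1].copy()
    I=cv2.resize(I,None,fx=3,fy=3,interpolation=cv2.INTER_CUBIC)
    for q in proj(n,pts): cv2.circle(I,(int(q[0]*3+1),int(q[1]*3+1)),3,(255,0,255),1)
    out.append(I[160*3:292*3,175*3:375*3] if n=="top" else I[150*3:310*3,190*3:390*3])
cv2.imwrite("pics/f.png",cv2.resize(np.vstack(out),None,fx=.68,fy=.68,interpolation=cv2.INTER_AREA))
print(pts)
E
python3 fit.py
```

```text
z 0.019297187434840657 7587
480.49200439453125 -34.45953369140625 442.9284973144531 261.24285888671875 77.68742370605469
yaw -12.312576293945312
red [323.51851852 221.33333333] 27 [  61.5 -169.7  168.2]
black [290.72222222 214.53703704] 54 [ 58.7 -75.1 169.7]
black [194.5 218. ] 90 [-12.6 187.8 163.5]
black [312.71428571 222.71428571] 7 [  52.3 -149.8  105.6]
[[np.float64(0.30656829664158475), np.float64(-0.22167743850146343), 0.02], [np.float64(0.5605879823565136), np.float64(-0.2771210970143059), 0.02], [np.float64(0.6544157121474778), np.float64(0.15275837111865093), 0.02], [np.float64(0.40039602643254885), np.float64(0.20820202963149337), 0.02], [np.float64(0.46385890684067854), np.float64(-0.11066543940588495), 0.173], [np.float64(0.449958761263262), np.float64(0.16667792761069983), 0.152], [np.float64(0.4445816725310537), np.float64(-0.19898567533782133), np.float64(0.16080317693093704)], [np.float64(0.5146111788639728), np.float64(0.1218602729023962), 0.07], [np.float64(0.5398650099027292), np.float64(0.04060607905453417), 0.02]]
```

View pics/f.png

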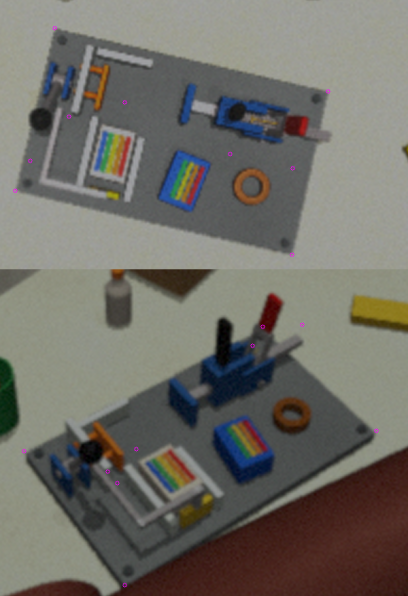

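The picture shows the plate fitted well by its corners. The clamp origin sits 60 mm along +x from the plate's centre: grip, knob and trigger all agree on that.

```bash
cat >> h.py <<'E'
try:
    _p=np.load("pose.npy"); th=_p[2]; ex=np.array([np.cos(th),np.sin(th),0]); ey=np.array([-ex[1],ex[0],0]); ez=np.array([0,0,1.])
    O=np.array([_p[0],_p[1],0])+.06*ex
except Exception: pass
def toclamp(p): return (np.asarray(p)-O)@np.c_[ex,ey,ez]*1000
def toworld(x,y,z): return O+(x*ex+y*ey+z*ez)/1000
def st():
    o=ctrl.get_obs(); Rt=R.from_rotvec(o["tool_rot"]).as_matrix(); C=np.c_[ex,ey,ez]
    print("t %.2f"%o["t"],"clamp tcp",np.round(toclamp(o["tool_pos"]),1),"F clamp",np.round(o["contact_force"]@C,1),"open",round(float(o["opening"]),3),"q",np.round(o["q"],2))
    return o,Rt
def delta(x,y,z):
    "units of tool-axis shift to reach clamp point, at the wanted orientation"
    o,Rt=st(); print("shift now-axes",np.round(Rt.T@(toworld(x,y,z)-o["tool_pos"])/.02,2))
def turn(sx):
    o,Rt=st(); Wd=np.c_[sx*ex,-sx*ey,-ez]
    print("turn units",np.round(R.from_matrix(Rt.T@Wd).as_rotvec()/np.radians(45),3)); print("wanted-axes shift fn of world uses",sx)
E
python3 - <<'E'
from h import *
print(O); turn(1);turn(-1)
o,Rt=st(); print(np.round(Rt,2))
for s in(1,-1):
    Wd=np.c_[s*ex,-s*ey,-ez]; print(Wd.T@(toworld(-118,190,230)-o["tool_pos"])/.02)
E
```

```text
[ 0.53911193 -0.04725422  0.        ]
t 0.10 clamp tcp [-437.4  547.7  230.2] F clamp [ 0.3 -0.5  0.5] open 0.085 q [ 1.08  0.05  1.61  0.    1.48 -0.12]
turn units [-1.000e-03  4.000e-03  3.796e+00]
wanted-axes shift fn of world uses 1
t 0.10 clamp tcp [-437.4  547.7  230.2] F clamp [ 0.3 -0.5  0.5] open 0.085 q [ 1.08  0.05  1.61  0.    1.48 -0.12]
turn units [-0.002 -0.    -0.204]
wanted-axes shift fn of world uses -1
t 0.10 clamp tcp [-437.4  547.7  230.2] F clamp [ 0.3 -0.5  0.5] open 0.085 q [ 1.08  0.05  1.61  0.    1.48 -0.12]
[[-0.93  0.37 -0.  ]
 [ 0.37  0.93 -0.  ]
 [ 0.   -0.   -1.  ]]
[1.59724576e+01 1.78832948e+01 8.18278026e-03]
[-1.59724576e+01 -1.78832948e+01  8.18278026e-03]
```

jog_arm(
  plan=[
    [0,0,0,0,0,-0.1,-1],
    [0,0,0,0,0,-0.1,-1],
    [-0.9,-1,0,0,0,0,-1],
    [-0.9,-1,0,0,0,0,-1],
    [-0.9,-1,0,0,0,0,-1],
    [-0.9,-1,0,0,0,0,-1],
    [-0.9,-1,0,0,0,0,-1],
    [-0.9,-1,0,0,0,0,-1],
  ],
)

```text
t: 0.9
tool_pos: [0.3085, 0.4399, 0.2307]
tool_rot: [-0.341, -3.122, 0.001]
contact_force: [0.4, -0.7, -0.4]
opening: -0.0001
grip_force: 0.0
```

jog_arm(
  plan=[
    [-0.9,-1,0,0,0,0,-1],
    [-0.9,-1,0,0,0,0,-1],
    [-0.9,-1,0,0,0,0,-1],
    [-0.9,-1,0,0,0,0,-1],
    [-0.9,-1,0,0,0,0,-1],
    [-0.9,-1,0,0,0,0,-1],
    [-0.9,-1,0,0,0,0,-1],
    [-0.9,-1,0,0,0,0,-1],
  ],
)

```text
t: 1.7
tool_pos: [0.4145, 0.2527, 0.2308]
tool_rot: [-0.341, -3.122, 0.001]
contact_force: [0.3, 0.6, 0.1]
opening: 0.0001
grip_force: 0.0
```

```bash
python3 - <<'E'
from h import *
turn(-1); delta(-118,190,145)
im,d,W=cloud("wrist"); cv2.imwrite("pics/w1.png",im[:,:,::-1])
print(proj("wrist",[toworld(-73,190,152),toworld(0,120,43)]))
E
```

```text
t 1.70 clamp tcp [-185.7  266.4  230.8] F clamp [0.1 0.7 0.1] open 0.0 q [ 0.39 -0.29  1.93  0.    1.5  -0.96]
turn units [-0.001 -0.001 -0.004]
wanted-axes shift fn of world uses -1
t 1.70 clamp tcp [-185.7  266.4  230.8] F clamp [0.1 0.7 0.1] open 0.0 q [ 0.39 -0.29  1.93  0.    1.5  -0.96]
shift now-axes [-3.4  -3.81  4.29]
[[176.27234575 306.77011393]
 [152.64013848 296.48340553]]
```

View pics/w1.png

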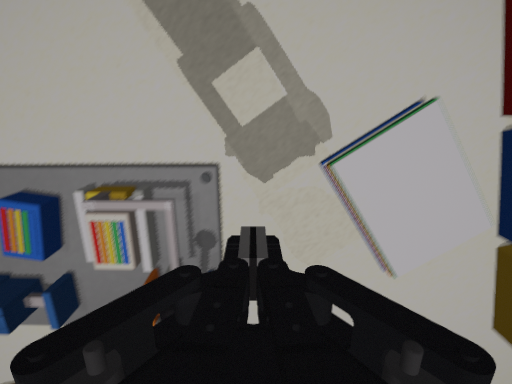

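The wrist view shows the plate's fence end lower left, with the case at (112,242) between the lane rails and the fingertips at (252,240). The knob is hidden behind the fingers. I'm now moving to just before the knob.

jog_arm(
  plan=[
    [-0.85,-0.95,0,0,0,0,-1],
    [-0.85,-0.95,0,0,0,0,-1],
    [-0.85,-0.95,0,0,0,0,-1],
    [-0.85,-0.95,0,0,0,0,-1],
    [0,0,1,0,0,0,-1],
    [0,0,1,0,0,0,-1],
    [0,0,1,0,0,0,-1],
    [0,0,1,0,0,0,-1],
  ],
)

```text
t: 2.55
tool_pos: [0.464, 0.1648, 0.1501]
tool_rot: [-0.342, -3.122, 0.0]
contact_force: [-0.9, 0.1, 0.1]
opening: 0.0001
grip_force: 0.0
```

jog_arm(
  plan=[
    [0,0,0.3,0,0,0,-1],
    [-0.5,0,0,0,0,0,-1],
    [-0.5,0,0,0,0,0,-1],
    [-0.5,0,0,0,0,0,-1],
    [-0.5,0,0,0,0,0,-1],
  ],
)

```text
t: 3.05
tool_pos: [0.5039, 0.1568, 0.1475]
tool_rot: [-0.341, -3.121, -0.002]
contact_force: [-9.8, 2.7, 8.4]
opening: 0.0
grip_force: 5.0
```

```bash
python3 - <<'E'
from h import *
st()
im,d,W=cloud("side"); I=cv2.resize(im[150:310,190:390,::-1],None,fx=3,fy=3,interpolation=cv2.INTER_CUBIC); cv2.imwrite("pics/s2.png",I)
E
```

```text
t 3.05 clamp tcp [-77.9 191.8 147.5] F clamp [-10.1   0.5   8.4] open 0.0 q [ 0.16 -0.11  1.92  0.    1.34 -1.19]
```

View pics/s2.png

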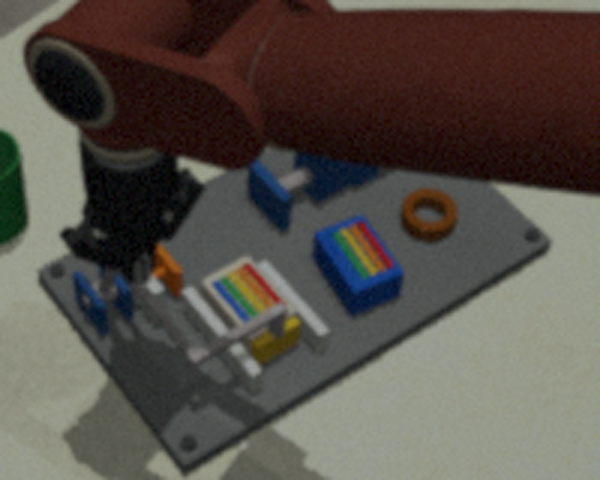

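The side view shows the fingertips behind the knob with the lever already swinging, and the yellow pusher at (275,340) in the side crop has started. The upward force looks like friction from the knob rising along its arc, so I'll follow the arc.

jog_arm(
  plan=[
    [0,0,-0.5,0,0,0,-1],
    [-0.5,0,-0.15,0,0,0,-1],
    [-0.5,0,-0.1,0,0,0,-1],
    [-0.5,0,-0.1,0,0,0,-1],
    [-0.5,0,-0.05,0,0,0,-1],
  ],
)

```text
t: 3.6
tool_pos: [0.5429, 0.1481, 0.166]
tool_rot: [-0.341, -3.123, -0.002]
contact_force: [-7.0, 0.9, 5.3]
opening: 0.0002
grip_force: 3.5
```

```bash
python3 -c "
from h import *
st()"
```

```text
t 3.60 clamp tcp [-38.  191.7 166. ] F clamp [-7.  -0.7  5.3] open 0.0 q [ 0.13 -0.05  1.82  0.    1.36 -1.22]
```

jog_arm(
  plan=[
    [-0.5,0,0.25,0,0,0,-1],
    [-0.5,0,0.2,0,0,0,-1],
    [-0.5,0,0.2,0,0,0,-1],
    [-0.5,0,0.2,0,0,0,-1],
  ],
)

```text
t: 4.0
tool_pos: [0.5821, 0.1394, 0.1485]
tool_rot: [0.341, 3.123, 0.002]
contact_force: [-5.8, 1.8, 4.7]
opening: -0.0003
grip_force: 3.2
```

```bash
python3 -c "
from h import *
st()"
```

```text
t 4.00 clamp tcp [  2.1 191.6 148.5] F clamp [-6.   0.5  4.7] open -0.0 q [ 0.11  0.05  1.75  0.    1.33 -1.24]
```

jog_arm(
  plan=[
    [-0.5,0,0.15,0,0,0,-1],
    [-0.5,0,0.15,0,0,0,-1],
    [-0.3,0,0,0,0,0,-1],
    [0,0,0,0,0,0,-1],
  ],
)

```text
t: 4.4
tool_pos: [0.6059, 0.1341, 0.1401]
tool_rot: [-0.341, -3.119, -0.002]
contact_force: [-6.3, 2.6, -0.4]
opening: -0.0003
grip_force: 3.2
```

```bash
python3 -c "
from h import *
st()"
```

```text
t 4.40 clamp tcp [ 26.6 191.4 140.1] F clamp [-6.7  1.2 -0.4] open -0.0 q [ 0.1   0.12  1.7   0.    1.33 -1.26]
```

jog_arm(
  plan=[
    [-0.2,0,0,0,0,0,-1],
    [-0.2,0,0,0,0,0,-1],
    [0,0,0,0,0,0,-1],
  ],
)

```text
t: 4.7
tool_pos: [0.6077, 0.1337, 0.1393]
tool_rot: [-0.337, -3.103, -0.001]
contact_force: [-25.7, 5.5, 9.2]
opening: 0.0
grip_force: 13.3
```

```bash
python3 - <<'E'
from h import *
st()
for n in("top","side"):
    im,d,W=cloud(n); C=toclamp(W); m=(abs(C[...,2]-60)<8)&(abs(C[...,0])<110)&(C[...,1]>45)&(C[...,1]<125)
    P=C[m]; print(n,len(P),np.nanpercentile(P,[2,50,98],axis=0).round(1))
E
```

```text
t 4.70 clamp tcp [ 28.4 191.5 139.3] F clamp [-26.3  -0.1   9.2] open 0.0 q [ 0.09  0.13  1.69  0.01  1.34 -1.26]
top 535 [[-55.1  58.3  52.6]
 [ -2.1  87.1  59.5]
 [ 39.3 123.9  65.5]]
side 419 [[-52.6  59.5  52.8]
 [ -2.4  89.8  58.6]
 [ 35.5 123.2  64.3]]
```

The lever is at its stop (26 N) and the case is at x≈-2 mm. I'm letting the lever spring back.

jog_arm(
  plan=[
    [0.6,0,-0.2,0,0,0,-1],
    [0.8,0,-0.3,0,0,0,-1],
    [0.8,0,-0.4,0,0,0,-1],
    [0.8,0,-0.2,0,0,0,-1],
    [0.8,0,0,0,0,0,-1],
    [0.8,0,0.1,0,0,0,-1],
    [0.8,0,0.3,0,0,0,-1],
    [0.8,0,0.3,0,0,0,-1],
  ],
)

```text
t: 5.6
tool_pos: [0.4942, 0.1585, 0.1499]
tool_rot: [0.341, 3.12, 0.001]
contact_force: [0.6, 0.8, -0.8]
opening: 0.0001
grip_force: 0.2
```

jog_arm(
  plan=[
    [0.8,0,0.1,0,0,0,-1],
    [0.8,0,0,0,0,0,-1],
    [0.8,0,0,0,0,0,-1],
    [0,0,-1,0,0,0,-1],
    [0,0,-1,0,0,0,-1],
    [0,0,-1,0,0,0,-1],
    [0,-1,-1,0,0,0,-1],
    [0,-1,-0.5,0,0,0,-1],
  ],
)

```text
t: 6.4
tool_pos: [0.4398, 0.1295, 0.2404]
tool_rot: [0.339, 3.117, 0.002]
contact_force: [1.0, -0.4, 0.9]
opening: -0.0001
grip_force: 0.0
```

```bash
cat > m.py <<'E'
from h import *
def rep():
    for n in("top","wrist","side"):
        im,d,W=cloud(n); im=im.astype(int); C=toclamp(W); X,Y,Z=C[...,0],C[...,1],C[...,2]
        r,g,b=im[...,0],im[...,1],im[...,2]
        def q(nm,m):
            if m.sum()>4: print(n,nm,m.sum(),*[np.nanpercentile(C[m][:,k],[3,50,97]).round(1) for k in range(3)])
        box=(abs(X)<45)&(Y>-60)&(Y<140)
        q("case top",(abs(Z-60)<6)&(abs(X)<110)&(Y>45)&(Y<118)&(Y<114))
        q("jaw blue",box&(b>1.6*r)&(Y<75)&(Y>-40)&(Z>30)&(Z<85)&(abs(X)<35))
        q("jaw top",box&(b>1.6*r)&(Y<75)&(Y>-40)&(abs(Z-70)<6)&(abs(X)<35)) 
        q("pad",box&(r>1.5*b)&(r>1.35*g)&(Y>105)&(Z>50))
        q("knob",(im.max(2)<60)&(Z>140)&(Z<175)&(abs(Y-190)<20)&(abs(X)<110))
        q("red",(r>2*g)&(r>2*b)&(r>60)&(Z>100)&(Z<175)&(abs(X)<30)&(Y<-80)&(Y>-200))
        cv2.imwrite(f"/tmp/{n}.png",im[:,:,::-1].astype(np.uint8))
if __name__=="__main__": st(); rep()
E
python3 m.py; cp /tmp/top.png pics/t3.png
```

```text
t 6.40 clamp tcp [-134.7  151.5  240.4] F clamp [ 1.1 -0.2  0.9] open -0.0 q [ 0.12 -0.37  1.98 -0.    1.53 -1.23]
top case top 441 [-37.3  -0.   37.1] [ 59.4  85.  111. ] [55.  59.5 64.4]
top jaw blue 77 [-26.7   0.2  27.2] [-14.   -8.3  -2.9] [53.4 68.5 74.5]
top jaw top 69 [-26.9   0.6  26.6] [-14.   -8.8  -3.4] [65.2 69.  74.4]
top pad 68 [-37.8  -8.8  26.2] [120.4 124.1 134.3] [51.9 62.1 67.7]
top knob 88 [-86.3 -72.5 -59.1] [176.8 187.8 200.3] [153.5 162.9 168.6]
top red 92 [-11.9   0.1  11.9] [-172.8 -161.7 -153.1] [119.7 156.4 170.2]
wrist case top 1087 [-39.7 -22.7   2.2] [ 61.8  86.2 110.5] [56.6 60.  61.4]
wrist jaw blue 860 [-29.4  -5.9  24.3] [-10.5  -0.9   0.2] [32.  60.5 70.7]
wrist jaw top 381 [-29.   -3.7  23.1] [-10.9  -4.8  -0.2] [64.4 69.5 71. ]
wrist knob 829 [-88.1 -79.6 -65.7] [178.7 190.8 204.4] [150.4 162.7 167.5]
wrist red 36 [-3.8  6.1 11. ] [-150.2 -149.1 -147.7] [114.1 116.6 119.6]
side case top 281 [-41.9 -13.5  31.3] [ 65.1  96.2 112.7] [55.2 58.7 62.1]
side jaw blue 136 [-32.5 -11.6  19.1] [-12.4  -3.8  -0.5] [31.3 55.3 70.5]
side jaw top 51 [-32.1 -12.8  16.6] [-13.5  -6.4  -0.9] [64.2 67.9 71.3]
side pad 87 [-41.1 -10.4  25.4] [121.8 126.8 131.9] [50.8 59.1 64.7]
side knob 112 [-90.  -80.3 -68.5] [179.9 194.5 205.3] [148.3 160.7 167.5]
```

Lever is back at rest (knob x≈-73), case is fed in (x≈0, y≈86), and the jaw face is at y≈0. Next is the trigger's outer side.

jog_arm(
  plan=[
    [-0.4,-1,0,0,0,0,-1],
    [-0.4,-1,0,0,0,0,-1],
    [-0.4,-1,0,0,0,0,-1],
    [-0.4,-1,0,0,0,0,-1],
    [-0.4,-1,0,0,0,0,-1],
    [-0.4,-1,0,0,0,0,-1],
    [-0.4,-1,0,0,0,0,-1],
    [-0.4,-1,0,0,0,0,-1],
  ],
)

```text
t: 7.35
tool_pos: [0.4664, -0.0407, 0.2359]
tool_rot: [-0.341, -3.123, -0.0]
contact_force: [0.4, 1.3, 0.0]
opening: 0.0002
grip_force: 0.0
```

jog_arm(
  plan=[
    [-0.4,-1,0,0,0,0,-1],
    [-0.4,-1,0,0,0,0,-1],
    [-0.4,-1,0,0,0,0,-1],
    [-0.4,-1,0,0,0,0,-1],
    [-0.4,-1,0,0,0,0,-1],
    [-0.4,-1,0,0,0,0,-1],
    [-0.4,-1,0,0,0,0,-1],
    [-0.4,-1,0,0,0,0,-1],
  ],
)

```text
t: 8.15
tool_pos: [0.4946, -0.2108, 0.2357]
tool_rot: [-0.341, -3.123, -0.001]
contact_force: [-0.1, -0.2, -0.1]
opening: 0.0001
grip_force: 0.0
```

jog_arm(
  plan=[
    [-0.3,-1,0,0,0,0,-1],
    [0,-1,0,0,0,0,-1],
    [0,-0.2,0,0,0,0,-1],
    [0,0,0,0,0,0,-1],
  ],
)

```text
t: 8.55
tool_pos: [0.4905, -0.2545, 0.2358]
tool_rot: [-0.342, -3.122, -0.001]
contact_force: [0.1, 1.0, -0.9]
opening: -0.0
grip_force: 0.0
```

```bash
python3 m.py; python3 -c "
from h import *
turn(-1);delta(0,-212,148)"; cp /tmp/wrist.png pics/w4.png
```

```text
t 8.55 clamp tcp [  -3.3 -212.8  235.8] F clamp [-0.1  1.  -0.9] open -0.0 q [-0.61 -0.12  1.78  0.    1.49 -1.97]
top case top 454 [-37.5   0.4  38.4] [ 59.1  85.3 110.9] [55.  59.  64.1]
top jaw blue 79 [-27.4  -1.1  27. ] [-14.2  -8.5  -2.9] [54.4 68.6 73.9]
top jaw top 71 [-27.   -1.1  27.2] [-14.2  -8.8  -3.5] [64.5 68.9 72.8]
top pad 72 [-37.8  -7.6  24.3] [120.4 124.6 134.9] [50.5 61.  66. ]
top knob 86 [-85.7 -72.3 -59.1] [176.4 187.3 199.9] [155.4 163.5 169.5]
top red 78 [-11.3   1.   12.1] [-172.1 -162.  -153.2] [121.8 158.3 171. ]
wrist case top 2436 [-37.9   1.3  36.7] [ 59.4  78.7 105.8] [55.4 59.5 61.2]
wrist jaw blue 936 [-28.8 -10.1  15.9] [-13.5 -12.3  -3.1] [33.4 63.5 70.2]
wrist jaw top 456 [-27.8  -6.2  16.7] [-13.2  -8.8  -2.7] [64.7 68.9 70.4]
wrist red 587 [-13.6  -6.1  10.4] [-172.5 -166.2 -154.4] [125.7 166.9 169.7]
side case top 414 [-40.8  -4.9  33.8] [ 61.1  87.4 111.8] [55.  58.8 62.5]
side jaw blue 165 [-32.1  -5.7  23.8] [-12.   -3.5  -1. ] [32.1 60.  71.2]
side jaw top 63 [-31.6  -0.9  26.3] [-13.2  -7.4  -1.2] [64.4 68.2 71.6]
side pad 91 [-42.   -8.3  24.5] [121.5 127.1 134.4] [50.7 59.7 65. ]
side knob 112 [-90.1 -80.8 -66.8] [180.4 194.8 205.5] [149.  161.6 167.5]
side red 102 [-15.2  -4.8   7.5] [-166.2 -158.9 -151.4] [117.9 145.6 167.8]
t 8.70 clamp tcp [  -3.4 -212.   236.2] F clamp [-1.   0.2  0.1] open -0.0 q [-0.61 -0.12  1.78  0.    1.49 -1.97]
turn units [ 0.    -0.    -0.002]
wanted-axes shift fn of world uses -1
t 8.70 clamp tcp [  -3.4 -212.   236.2] F clamp [-1.   0.2  0.1] open -0.0 q [-0.61 -0.12  1.78  0.    1.49 -1.97]
shift now-axes [-0.17  0.    4.41]
```

View pics/w4.png

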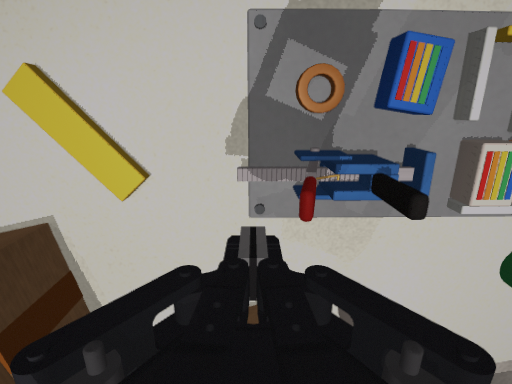

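The wrist view shows the red trigger at (307,198), the toothed bar tail at (240,173), the jaw at (418,172) and the black grip at (400,195). The lane case is at the right edge. The space outside the trigger is clear for descent.

jog_arm(
  plan=[
    [-0.2,0,1,0,0,0,-1],
    [0,0,1,0,0,0,-1],
    [0,0,1,0,0,0,-1],
    [0,0,1,0,0,0,-1],
    [0,0,0.4,0,0,0,-1],
    [0,0.5,0,0,0,0,-1],
    [0,0.5,0,0,0,0,-1],
    [0,0.5,0,0,0,0,-1],
  ],
)

```text
t: 9.5
tool_pos: [0.5018, -0.2258, 0.1501]
tool_rot: [0.34, 3.121, -0.003]
contact_force: [-0.3, -1.6, 1.7]
opening: 0.0001
grip_force: 0.9
```

```bash
python3 m.py
```

```text
t 9.50 clamp tcp [   1.6 -182.4  150.1] F clamp [ 0.1 -1.6  1.7] open 0.0 q [-0.56 -0.06  1.87 -0.    1.33 -1.91]
top case top 446 [-38.1  -0.2  36.8] [ 58.9  84.6 110.7] [55.  59.5 64.1]
top jaw blue 80 [-28.1  -1.4  27.1] [-14.   -8.2  -2.8] [38.5 68.8 73.2]
top jaw top 72 [-26.9   0.3  27.3] [-14.1  -8.6  -3.3] [65.7 68.9 73.6]
top pad 70 [-37.8  -4.   26. ] [120.2 124.1 135.4] [50.8 60.8 65.7]
top knob 88 [-86.3 -72.5 -59.1] [176.6 188.  200. ] [154.7 163.1 170. ]
wrist case top 185 [ 9.3 28.2 38.4] [58.7 60.1 63.7] [54.2 56.7 59.5]
wrist jaw blue 2053 [-29.1  -8.4  21. ] [-13.8 -12.4  -3.1] [32.5 62.9 70.1]
wrist jaw top 975 [-28.1  -4.2  22.3] [-13.4  -9.3  -2.6] [64.5 68.9 70.3]
wrist red 1407 [-13.7 -10.3   6.1] [-165.1 -158.5 -149.4] [123.3 167.7 171.1]
side case top 413 [-40.6  -4.9  34.7] [ 60.9  87.7 112.3] [54.9 58.9 63.4]
side jaw blue 171 [-33.   -5.   23.6] [-12.7  -3.4  -1. ] [31.3 59.4 70.7]
side jaw top 64 [-30.9  -0.9  25. ] [-13.3  -6.4  -1.3] [65.  68.2 71.7]
side pad 89 [-40.7  -9.3  25.4] [121.5 127.  137.1] [50.3 59.  65.3]
side knob 110 [-89.2 -80.4 -66.5] [179.7 194.2 205.7] [148.5 161.1 166.8]
side red 111 [-14.5  -4.6   7.5] [-162.3 -153.7 -146.3] [119.2 145.8 169.4]
```

jog_arm(
  plan=[
    [0,0.6,0,0,0,0,-1],
    [0,0.6,0,0,0,0,-1],
    [0,0.6,0,0,0,0,-1],
    [0,0.5,0,0,0,0,-1],
  ],
)

```text
t: 10.05
tool_pos: [0.5113, -0.1809, 0.149]
tool_rot: [0.341, 3.121, -0.002]
contact_force: [1.7, -5.3, 1.2]
opening: 0.0003
grip_force: 2.5
```

```bash
sed -i 's/"red",/"red",(Z>150)\&/' m.py; python3 m.py | grep -v -e knob -e "case"
```

```text
t 10.05 clamp tcp [   1.4 -136.5  149. ] F clamp [ 2.8 -4.8  1.2] open 0.0 q [-0.48 -0.08  1.89 -0.    1.33 -1.83]
top jaw blue 77 [-27.9   0.2  28.1] [-0.4  5.2 10.6] [64.9 68.9 73.6]
top jaw top 75 [-27.4   0.2  28.2] [-0.1  5.3 10.6] [65.1 69.  73.6]
top pad 75 [-37.6  -3.8  26. ] [120.4 124.8 137.3] [51.  59.8 66.6]
wrist jaw blue 2113 [-29.6  -4.7  27.3] [ 1.   2.1 11.5] [33.3 63.9 70.1]
wrist jaw top 1053 [-28.4  -1.5  27.4] [ 1.3  5.6 11.9] [64.6 69.  70.3]
wrist red 1134 [-13.7  -8.6   4.6] [-121.2 -115.2 -109.3] [152.2 170.2 172.6]
side jaw blue 171 [-31.6  -5.6  23.5] [ 2.3 11.1 13.8] [32.5 58.9 71.7]
side jaw top 68 [-31.3  -0.8  25.4] [ 1.4  8.1 12.5] [64.3 67.9 72.5]
side pad 92 [-41.4  -7.6  25. ] [121.1 127.1 136.8] [50.6 59.4 63.1]
side red 26 [-15.3  -5.3   6.5] [-120.  -113.1 -111. ] [158.5 168.9 172.3]
```

jog_arm(
  plan=[
    [0,0.3,0,0,0,0,-1],
    [0,0.2,0,0,0,0,-1],
    [0,0,0,0,0,0,-1],
  ],
)

```text
t: 10.5
tool_pos: [0.5127, -0.1716, 0.1474]
tool_rot: [-0.341, -3.123, 0.001]
contact_force: [1.6, -5.0, -0.5]
opening: 0.0002
grip_force: 2.0
```

```bash
python3 m.py | grep -v -e knob -e "case"
```

```text
t 10.50 clamp tcp [   0.7 -127.1  147.4] F clamp [ 2.7 -4.6 -0.5] open 0.0 q [-0.46 -0.08  1.89 -0.    1.33 -1.81]
top jaw blue 77 [-26.4   0.8  27.2] [ 3.2  8.9 14.8] [59.8 69.1 74. ]
top jaw top 73 [-26.5   0.8  27.3] [ 3.2  8.9 14.3] [64.3 69.2 74. ]
top pad 74 [-37.7  -5.6  26. ] [120.6 124.7 138.3] [50.5 61.2 66.1]
wrist jaw blue 2099 [-29.6  -4.7  27.1] [ 4.1  5.1 14.8] [33.3 64.6 70.1]
wrist jaw top 1073 [-28.4  -1.6  27.2] [ 4.3  8.6 15.3] [64.8 69.  70.3]
wrist red 1128 [-13.6  -8.5   4.1] [-113.2 -107.1 -101. ] [151.7 168.7 171.3]
side jaw blue 174 [-32.7  -6.7  25. ] [ 5.2 14.3 16.7] [31.9 58.6 71.5]
side jaw top 66 [-30.8  -4.9  25. ] [ 4.2 10.8 16.6] [64.3 68.6 72. ]
side pad 88 [-40.8 -10.3  24.5] [121.8 126.9 131.6] [50.7 59.3 64.2]
side red 27 [-15.8  -5.9   7. ] [-109.9 -105.5 -101.3] [153.6 166.9 169.9]
```

jog_arm(
  plan=[
    [0,-1,0,0,0,0,-1],
    [0,-1,0,0,0,0,-1],
    [0,-1,0,0,0,0,-1],
    [0,-0.2,0,0,0,0,-1],
    [0,0,0,0,0,0,-1],
  ],
)

```text
t: 11.15
tool_pos: [0.4983, -0.2334, 0.1474]
tool_rot: [-0.343, -3.121, -0.004]
contact_force: [0.1, -0.9, -0.4]
opening: 0.0001
grip_force: 0.0
```

jog_arm(
  plan=[
    [0,0.6,0,0,0,0,-1],
    [0,0.6,0,0,0,0,-1],
    [0,0.6,0,0,0,0,-1],
    [0,0.6,0,0,0,0,-1],
    [0,0.5,0,0,0,0,-1],
    [0,0.3,0,0,0,0,-1],
    [0,0,0,0,0,0,-1],
  ],
)

```text
t: 11.85
tool_pos: [0.5131, -0.1703, 0.1477]
tool_rot: [0.339, 3.123, 0.0]
contact_force: [1.4, -3.4, -0.8]
opening: -0.0002
grip_force: 1.6
```

```bash
python3 m.py | grep -e clamp -e "jaw top" -e pad -e red
```

```text
t 11.85 clamp tcp [   0.8 -125.8  147.7] F clamp [ 2.1 -3.1 -0.8] open -0.0 q [-0.46 -0.08  1.89  0.    1.33 -1.81]
top jaw top 70 [-26.2  -0.9  27.1] [21.8 27.4 32.8] [64.5 69.5 73.8]
top pad 73 [-37.7  -6.7  25.9] [120.3 124.5 134.9] [50.3 61.  66.4]
wrist jaw top 1069 [-28.4  -2.   27.4] [23.  27.1 33.8] [64.6 69.  70.4]
wrist red 1127 [-13.6  -8.2   4.6] [-112.3 -106.1 -100. ] [151.8 168.5 171. ]
side jaw top 66 [-31.5  -3.3  22.8] [22.9 30.  35. ] [64.5 68.4 73.3]
side pad 96 [-41.1 -12.8  24.5] [121.3 127.2 137.1] [50.4 59.2 66. ]
side red 26 [-17.3  -7.4   5.5] [-107.3 -103.1  -99.2] [153.3 167.8 172.2]
```

jog_arm(
  plan=[
    [0,-1,0,0,0,0,-1],
    [0,-1,0,0,0,0,-1],
    [0,-1,0,0,0,0,-1],
    [0,-0.2,0,0,0,0,-1],
    [0,0,0,0,0,0,-1],
  ],
)

```text
t: 12.5
tool_pos: [0.4986, -0.2337, 0.1478]
tool_rot: [-0.343, -3.122, -0.003]
contact_force: [-0.4, 0.4, -0.4]
opening: 0.0
grip_force: 0.0
```

jog_arm(
  plan=[
    [0,0.6,0,0,0,0,-1],
    [0,0.6,0,0,0,0,-1],
    [0,0.6,0,0,0,0,-1],
    [0,0.6,0,0,0,0,-1],
    [0,0.5,0,0,0,0,-1],
    [0,0.3,0,0,0,0,-1],
    [0,0,0,0,0,0,-1],
  ],
)

```text
t: 13.2
tool_pos: [0.5131, -0.1703, 0.1478]
tool_rot: [0.339, 3.123, 0.0]
contact_force: [1.0, -4.2, -1.4]
opening: 0.0001
grip_force: 1.6
```

```bash
python3 m.py | grep -e clamp -e "jaw top" -e pad -e red -e case
```

```text
t 13.20 clamp tcp [   0.9 -125.8  147.8] F clamp [ 1.8 -3.9 -1.4] open 0.0 q [-0.46 -0.08  1.89  0.    1.33 -1.81]
top case top 446 [-37.9  -0.3  37.5] [ 58.5  84.  110.7] [55.  59.6 64.6]
top jaw top 72 [-27.5  -0.1  28.2] [40.2 45.4 50.7] [65.6 69.6 72.9]
top pad 76 [-37.6  -5.9  26. ] [120.3 124.6 137. ] [51.3 60.7 65.7]
wrist case top 4360 [-38.2  -0.5  36.9] [ 60.9  82.1 107.5] [57.3 59.7 61.1]
wrist jaw top 1083 [-28.2  -1.8  27.3] [40.8 44.7 51.5] [64.6 68.9 70.4]
wrist red 1127 [-13.7  -8.4   4.6] [-112.3 -106.1 -100. ] [151.8 168.6 171.1]
side case top 455 [-40.8  -5.   33.3] [ 50.8  84.8 112.5] [54.5 58.6 63.2]
side jaw top 63 [-30.   -2.4  24.8] [41.2 47.2 51.9] [64.4 67.7 72. ]
side pad 94 [-41.2 -12.1  23.9] [121.9 127.2 137.1] [50.2 58.8 64. ]
side red 25 [-15.   -6.1   5.8] [-108.7 -104.1 -100.6] [159.3 167.2 170.7]
```

jog_arm(
  plan=[
    [0,-1,0,0,0,0,-1],
    [0,-1,0,0,0,0,-1],
    [0,-1,0,0,0,0,-1],
    [0,-0.2,0,0,0,0,-1],
    [0,0,0,0,0,0,-1],
  ],
)

```text
t: 13.85
tool_pos: [0.4985, -0.2337, 0.1478]
tool_rot: [-0.343, -3.122, -0.003]
contact_force: [-0.0, -0.7, -0.5]
opening: 0.0
grip_force: 0.0
```

jog_arm(
  plan=[
    [0,0.6,0,0,0,0,-1],
    [0,0.6,0,0,0,0,-1],
    [0,0.6,0,0,0,0,-1],
    [0,0.3,0,0,0,0,-1],
    [0,0.25,0,0,0,0,-1],
    [0,0,0,0,0,0,-1],
  ],
)

```text
t: 14.45
tool_pos: [0.5098, -0.1874, 0.1492]
tool_rot: [0.339, 3.122, -0.002]
contact_force: [-1.0, -5.1, 4.3]
opening: 0.0001
grip_force: 2.3
```

```bash
python3 m.py | grep -e clamp -e "jaw top" -e pad -e red -e case
```

```text
t 14.45 clamp tcp [   1.2 -143.2  149.2] F clamp [ 0.1 -5.2  4.3] open 0.0 q [-0.49 -0.08  1.88 -0.    1.34 -1.84]
top case top 425 [-37.2  -0.7  37.6] [ 62.8  87.6 112.1] [55.1 59.8 64.6]
top jaw top 69 [-27.1  -1.3  27.4] [51.2 56.5 61.4] [64.6 69.3 74. ]
top pad 71 [-37.9  -6.4  26.1] [120.5 124.7 138.4] [51.  61.5 64.9]
wrist case top 2567 [-37.1   2.6  37.3] [51.9 75.5 94.9] [55.  59.8 64.9]
wrist jaw top 1078 [-28.5  -1.6  27. ] [52.  55.5 62.6] [64.6 68.9 70.5]
wrist red 1099 [-13.7  -8.8   3.9] [-129.  -123.6 -117.9] [152.1 171.2 173.6]
side case top 416 [-40.3  -4.7  34.4] [ 60.3  86.6 112.2] [55.4 59.  64.2]
side jaw top 66 [-30.3  -4.1  24.9] [52.6 59.2 63.7] [64.5 68.1 71.6]
side pad 94 [-40.8  -7.1  23.3] [121.4 127.2 136.5] [50.5 59.  64.6]
side red 27 [-15.4  -5.5   7.4] [-125.6 -120.8 -117.4] [154.8 169.2 174. ]
```

jog_arm(
  plan=[
    [0,-1,0,0,0,0,-1],
    [0,-1,0,0,0,0,-1],
    [0,-0.35,0,0,0,0,-1],
    [0,0,0,0,0,0,-1],
    [0,0.6,0,0,0,0,-1],
    [0,0.6,0,0,0,0,-1],
    [0,0.4,0,0,0,0,-1],
    [0,0,0,0,0,0,-1],
  ],
)

```text
t: 15.4
tool_pos: [0.5065, -0.2021, 0.15]
tool_rot: [0.338, 3.122, -0.005]
contact_force: [-3.2, -6.5, 5.5]
opening: 0.0
grip_force: 3.1
```

```bash
python3 m.py | grep -e clamp -e "jaw top" -e pad -e red -e case
```

```text
t 15.40 clamp tcp [   1.2 -158.2  150. ] F clamp [-1.7 -7.1  5.5] open 0.0 q [-0.51 -0.07  1.88 -0.    1.34 -1.87]
top case top 375 [-37.   -0.9  37.2] [ 69.3  91.3 112.3] [55.1 59.8 65. ]
top jaw top 70 [-27.2   0.6  27.9] [57.7 63.1 68.2] [65.2 68.3 73.4]
top pad 67 [-36.5  -5.6  24.6] [124.5 128.4 137.6] [50.5 61.3 66.9]
wrist case top 931 [-29.4   3.3  37.6] [58.1 59.5 82.9] [54.3 59.7 65.6]
wrist jaw top 828 [-26.2   5.1  27.3] [58.3 60.5 68.5] [64.3 68.6 70.4]
wrist red 1082 [-13.7  -8.8   4.5] [-143.3 -138.1 -132.8] [152.3 171.5 173.8]
side case top 365 [-41.6  -6.4  35.1] [ 66.4  90.2 113.1] [55.  58.9 64.2]
side jaw top 68 [-31.7  -3.8  24.1] [59.5 65.4 71.3] [64.7 68.  71.4]
side pad 83 [-41.6 -12.   23.3] [126.9 131.4 137. ] [50.4 59.3 63.6]
side red 40 [-15.2  -7.7   5.7] [-140.7 -135.5 -130.2] [151.2 165.2 173.7]
```

Pad press is about 4 mm by both cameras, consistent with the jaw face at 69. I'm adding about 4 mm of jaw travel.

jog_arm(
  plan=[
    [0,0.3,0,0,0,0,-1],
    [0,0.25,0,0,0,0,-1],
    [0,0,0,0,0,0,-1],
    [0,0,0,0,0,0,-1],
  ],
)

```text
t: 15.95
tool_pos: [0.5087, -0.1927, 0.1505]
tool_rot: [0.339, 3.122, -0.008]
contact_force: [-4.8, -7.5, 6.1]
opening: -0.0003
grip_force: 4.5
```

```bash
python3 m.py | grep -e clamp -e "jaw top" -e pad -e red -e case -e knob; cp /tmp/wrist.png pics/w9.png; python3 -c "
import cv2
a=cv2.imread('/tmp/top.png')[160:292,175:375];b=cv2.imread('/tmp/side.png')[150:310,190:390]
f=lambda i:cv2.resize(i,None,fx=2,fy=2,interpolation=cv2.INTER_CUBIC)
cv2.imwrite('pics/e.png',cv2.vconcat([f(a),f(b)]))"
```

```text
t 15.95 clamp tcp [   1.3 -148.6  150.5] F clamp [-3.1 -8.3  6.1] open -0.0 q [-0.5  -0.08  1.88 -0.    1.34 -1.85]
top case top 354 [-37.1  -0.   37.8] [ 70.7  92.3 112.4] [55.3 59.8 64.7]
top jaw top 66 [-28.1  -0.7  27.1] [60.5 65.6 70.6] [65.3 68.7 74.4]
top pad 61 [-36.5  -5.9  26.1] [127.5 131.  135.7] [55.4 61.2 65.8]
top knob 89 [-86.2 -72.7 -59.1] [176.6 187.9 200.1] [155.1 163.2 167.7]
wrist case top 1282 [-35.2   5.2  36.7] [61.  62.7 90.9] [54.5 59.7 65.6]
wrist jaw top 1060 [-27.9  -1.1  26.7] [61.2 64.5 71.9] [64.5 68.8 70.4]
wrist red 1084 [-13.6  -8.8   4.5] [-134.2 -128.7 -123.4] [151.7 171.5 173.9]
side case top 338 [-40.8  -5.5  34.7] [ 70.7  91.8 112.7] [55.  58.9 63.9]
side jaw top 70 [-31.3  -3.2  26.4] [62.  68.1 73.2] [64.7 68.6 72.4]
side pad 79 [-42.3 -12.2  25. ] [129.  133.8 136.4] [50.9 58.9 64.7]
side knob 109 [-90.4 -79.7 -66.9] [179.4 195.2 205. ] [151.3 160.3 168.7]
side red 32 [-15.3  -9.4   4.7] [-132.7 -126.7 -122.6] [151.7 170.3 174.8]
```

View pics/e.png

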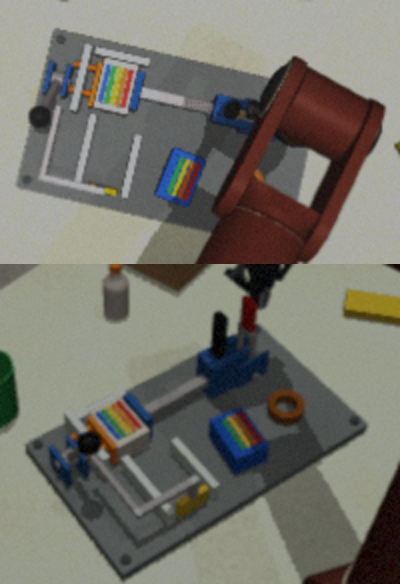

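The crops show the case clamped between the blue jaw (136,85 top) and the orange pad (95,80 top). The lever is at rest and the bystanders are unmoved. Press is about 6.7 mm, so one small step more.

jog_arm(
  plan=[
    [0,0.17,0,0,0,0,-1],
    [0,0,0,0,0,0,-1],
    [0,0,0,0,0,0,-1],
    [0,0,0,0,0,0,-1],
  ],
)

```text
t: 16.5
tool_pos: [0.5093, -0.1899, 0.1504]
tool_rot: [0.339, 3.122, -0.01]
contact_force: [-5.9, -9.3, 6.7]
opening: 0.0001
grip_force: 5.3
```

```bash
python3 m.py | grep -e clamp -e "jaw top" -e pad; python3 m.py | grep -e clamp -e "jaw top" -e pad
```

```text
t 16.50 clamp tcp [   1.3 -145.7  150.4] F clamp [ -3.7 -10.4   6.7] open 0.0 q [-0.49 -0.08  1.88 -0.01  1.34 -1.84]
top jaw top 71 [-27.9  -1.2  26.9] [61.2 66.3 71.7] [66.  69.4 72.5]
top pad 64 [-35.   -4.3  26.8] [128.1 131.8 137.8] [53.5 60.9 66.2]
wrist jaw top 1075 [-28.2  -1.5  26.8] [62.1 65.5 72.6] [64.6 68.8 70.3]
side jaw top 69 [-32.   -5.   23.9] [62.6 68.1 74.2] [64.3 68.  71.5]
side pad 75 [-41.4 -11.7  24.5] [129.5 134.9 137.3] [50.8 59.8 64.6]
t 16.65 clamp tcp [   1.3 -145.8  150.4] F clamp [ -3.4 -10.3   7. ] open -0.0 q [-0.49 -0.08  1.88 -0.01  1.34 -1.84]
top jaw top 71 [-27.7  -1.3  27.2] [61.2 66.3 71.6] [65.4 68.8 74.2]
top pad 62 [-35.2  -4.2  26.9] [128.1 132.  136.5] [55.1 61.1 66.6]
wrist jaw top 1088 [-28.2  -1.6  26.9] [62.  65.6 72.6] [64.4 68.9 70.3]
side jaw top 69 [-32.3  -7.2  23.8] [62.5 68.9 73.4] [65.  68.3 72.4]
side pad 77 [-41.8  -9.6  23.3] [129.9 135.  137.6] [50.7 60.2 64.6]
```

Pad press is about 7.5 mm (7.3 by the top camera, 7.7 by the side one), and it stayed put between the two readings. Handing in.

```bash
python3 -c "
from station import ctrl
print(ctrl.finish_job())"
```

```text
the job is handed in; nothing more can be done
None
```

I swung the feed lever to its stop and let it spring back, the case is gripped with the pad pressed in about 7.5 mm (half way is 8 mm), and the trigger is still held squeezed; the job is handed in at about 17 s.

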